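# Open the guard and hold back the index plunger of a punch turret

### The job

The rotary strap-punch turret on the bench is to be turned to its next punch by a workmate. Draw the clear guard all the way along its rail towards the robot, against its stop, then pull the sprung index plunger by its black knob fully back out of the seat hole in the turret's rim, and finish while still gripping the knob and holding the plunger fully back. The guard stays open, and the tools and parts lying about are left alone.

Things in the scene. Friction and masses are not known exactly. Their poses are not given: they have to be found in the camera images.
- turret_base: Fixed level grey plate, 310 (x) by 340 (y) by 15 mm, turned by up to 0.35 rad, carrying turret, plunger and guard. Origin: on the table, x middle, 15 mm to -y of the y middle. In its frame, in mm: turret disc 110 across, 63 to 87 high (nut to 99), centred at x 60, y 80; plunger bracket x 42 to 78, y -30 to -5, 89 high; guard rail along x at y -120, up to 45 high.
- pull_knob (a point): Black knob on the plunger: a level cylinder along base y, 24 mm across, 30 long, with a flange 34 across, 6 thick at its outer (-y) end. This point is mid-cylinder on the axis: base x 60, y -49, 75 mm above the table when home; axes as the base. Room of 48 mm below it. With the guard open it can be gripped from above, fingers on its two x sides, and pulled along base -y.
- plunger (a joint): Plunger travel in m: 0 in its seat (tip 10 mm deep in the rim hole), 0.018 fully back against its stop. It moves along base -y. A spring pushes it home with 4 N at 0 rising to 11 N at 0.018, so it snaps back if let go.
- guard (a joint): Guard travel in m along base -x (towards the robot): starts at 0 to 0.03, covering the knob; 0.14 is fully open against its stop. It slides with about 2 N of friction and stays where it is left.
- guard_grip (a point): Top centre of the guard's grip, an upright aluminium post 22 mm across, 40 tall; its top is 146 mm above the table, at base x 60, y -72 with the guard at 0. It stands on the guard's clear roof, 100 (x) by 92 mm (y), centred 4 mm to +y of the post, 102 to 106 mm above the table; a clear wall goes down from the roof's -y edge to the rail.
- seat_hole (a point): Mouth of the seat hole in the turret's rim, facing base -y, 75 mm above the table, on the plunger's axis.
- spare_punch: Spare punch, a steel stub 26 mm across and 50 mm tall standing on the base plate; origin under its foot
- buckle_ring: Brass buckle ring, 44 mm across, 6 mm thick, flat on the base plate; origin under its centre
- hammer: Hammer with a wooden handle lying on the table beyond the base plate's -y edge; a bystander
- slicker: Turned wooden edge slicker, 32 mm across, 90 mm tall, standing on the table; origin under its foot
- glue_can: Glue can, 70 mm across, 100 mm tall, standing; origin under its centre
- spool: Brown spool, 52 mm across, 57 mm tall, standing; origin under its centre

How it is judged:
On the way, in this order (a step that is already met when the one before it is completed fails the run):
1. the guard is drawn fully open (value of joint guard above 0.132 m), for 0.2 s.
2. the plunger is pulled fully back by its knob (value of joint plunger above 0.0145 m and contact force between the fingers and plunger above 2 N), for 0.3 s.
At the end, for the whole second after the job is handed in: The fingers hold the pull knob (contact over 2 N) with the plunger at least 14.5 of its 18 mm back, the guard still open (at least 128 of 140 mm), and no bystander has been shifted over 30 mm or tipped over (all of step 2 and value of joint guard above 0.128 m); the arm keeps its last pose, push and grip.
It fails at once if a tool or part lying about is shifted by more than 30 mm or knocked over (distance of any of spare_punch, buckle_ring, hammer, slicker, glue_can, spool from where it was at the start of the episode above 0.03 m or angle between any of spare_punch, slicker, glue_can, spool's own z axis and vertical above 0.6 rad).
It also fails if it takes over 35 s, if anything falls off the work surface, if the arm or the gripper's body presses on something with over 40 N, if the wrist force passes 120 N, or if a joint passes its speed limit or range.

### The arm

A 6-joint arm with a two-finger parallel gripper is mounted at the origin on the work surface. World frame = base frame: x ahead of the robot, y to its left, z up, the work surface at z = 0. Lengths are in m, angles in rad, forces in N, time in s.
With the tool pointing down it reaches from about 0.35 to 0.975 m from the base axis. Payload 17.4 kg.
Tool frame: the origin (TCP) lies between the finger pads; the fingertips stand r.tip_extent ahead of it and the grasp point (between the pads) lies 11 mm behind it (r.tip_extent is the distance from the TCP to the fingertips, in m); y points along the fingers, z is the direction in which the jaws open and shut, and the axes are right-handed (so a half turn about y gives the same grasp; the last joint's range is limited). The gripper opens to 85 mm and grips with 20 to 120 N. Pads are 22 mm wide; open, the fingers measure 114 mm over their backs; the gripper's body (76 mm by 85 mm) begins 54 mm behind the grasp point. The pads swing forward as they close: fully open they stand 13 mm farther back than shut.
Start: joints at [1.137, 0.116, 1.442, -0, 1.584, -0.038], TCP at [0.26, 0.623, 0.239] pointing down, gripper open.
Joint ranges: [-2.83, 2.83], [-0.83, 2.19], [0.07, 2.5], [-1.14, 4.28], [0.01, 3], [-2.97, 2.97]. Speed limits (rad/s): [1.89, 1.89, 2.22, 3.14, 3.14, 3.14].

### API

Orientations are given as a unit quaternion [x, y, z, w].
In Python, from bench import r gives the robot as it stands.
- The arm moves only by the tool play_rows, never from a script. Its arguments are lists of equal length, an entry for each row: "delta_pos": the shift along the world's x, y, z scaled (see below), a list of three; "delta_rot": the turn, a rotation vector about the world's x, y, z scaled (see below), a list of three. A call has 1 to 10 rows; each row is the pose to reach, as a shift and turn from the pose measured when the call began, turning the shorter way round; what a row does not reach only later rows make up. The controller multiplies each number of a shift by 250 mm and each number of a turn by pi rad. A row lasts 1/8 s, in which the tool goes at most 62.5 mm and 10.7 degrees, less where a joint would pass 70% of its speed; a pose out of reach is approached as far as the arm can. A call with a number of a shift or a turn outside -1 to 1 is refused whole. A call with a gripper value outside its range is refused whole. "grip" is the closure in counts, from 0 (fully open) to 255 (shut), set as the call begins (left out, the last holds). The fingers move at their own pace and stop on an object; the grip force is fixed at half the most. Time passes only in rows, so rows that repeat a pose let the fingers close. It gives the time, the measured TCP pose, the force and the opening at its end, in the units of the state.
- r.read_state(): the state, without advancing time (a new reading comes with each control period).
- r.get_image(name): name is "scene" or "top"; returns the picture (384x512x3 uint8, red, green, blue); there is no depth.
- r.get_calibration(name): a dict with "fx", "fy", "cx", "cy" (pixels), "rvec" (rotation vector, rad) and "tvec" (3), from world to camera coordinates, as OpenCV has them. Camera axes: x right, y down, z forward; pixel columns grow to the right and rows downward; lengths in m; the calibration is good to about 2 mm. A picture is of the moment at which its call begins. get_calibration takes no time and is no camera call.
- r.hand_in(): hands the job in, once; it reports no verdict.
Trained networks look in the newest picture that a camera, given by its name, has taken for a name from the list of things; names that differ only in an ending like _2 or _b are one class to them, and where a whole thing is asked for, a point or a joint stands for the part that bears it (a point fixed in the world has none). Each returns a list of dicts, best first, with "p" (0 to 1); they miss things now and then, are a little off and sometimes report something else, mostly with a low value. They report only what shows in the picture. A call takes as long as a camera call.
- r.regions_of(name, camera): "mask" (384x512 bool, what is visible of it) and "bbox" ([left, top, width, height] in pixels, round what is visible of it).
The state is a dict: "clock": time; "joints": joint angles; "joint_vel": joint speeds; "tau": joint torques, N m; "eef_pos": TCP position; "ee_rot": TCP orientation; "contact_force": force on the tool from outside, world axes, zero at the start; "ft_torque": the same for the moment, N m; "grip_width": finger opening in m.
Only numpy, scipy, OpenCV 4.12 (cv2) and the standard library are available. Lean on these libraries where they do the work, as an engineer would, in place of code of your own. Each camera call takes 0.05 s, during which the arm holds its last target. There are 200 camera calls.

## Working session

There is one attempt and no reset: what is moved stays moved. The work goes in short steps, Python scripts to look and compute and a tool call to move; the robot and the scene stay as the last step left them, time stands still between calls to the robot, and variables do not carry over. Pictures are saved under pics/ and viewed, about 8 in all and at most 12, crops included, and the job is handed in when it is done.

Besides the shell and the picture viewer there is one more tool, called after ">>>" by a JSON object that holds its "api" and its "payload". play_rows: Moves the arm, as the interface text tells. Its arguments: {"type":"object","properties":{"delta_pos":{"type":"array"},"delta_rot":{"type":"array"},"grip":{"type":"number"}},"required":["delta_pos","delta_rot"]}

```bash
mkdir -p pics; python3 - <<'E'
from bench import r
import cv2,numpy as np
s=r.read_state();print(s['clock'],s['eef_pos'],s['ee_rot'],s['grip_width'],r.tip_extent)
ims=[]
for c in ("scene","top"):
    im=r.get_image(c);cv2.imwrite(f"pics/{c}0.png",im[:,:,::-1])
    k=r.get_calibration(c);R=cv2.Rodrigues(np.array(k['rvec'],float))[0];print(c,k['fx'],k['cx'],k['cy'],'cam',-R.T@np.array(k['tvec']),'axes',R.round(2).tolist())
    for n in ("turret_base","pull_knob","guard_grip","hammer"):
        for d in r.regions_of(n,c)[:2]:
            m=d['mask'];v,u=np.nonzero(m);print(n,round(d['p'],2),d['bbox'],u.mean().round(1),v.mean().round(1))
E
```

```text
0.0 [0.26017358 0.62264149 0.23855226] [ 0.6937157  -0.13911031  0.13891259 -0.6928998 ] 0.08554916284264412 0.008
scene 381.9936136525548 260.6697239975302 197.04196446547323 cam [1.05057182 0.84094779 0.89458238] axes [[-0.85, 0.52, 0.0], [0.32, 0.53, -0.78], [-0.41, -0.67, -0.62]]
turret_base 0.64 [202.5, 182.3, 130.5, 95.1] 266.2 227.4
pull_knob 0.35 [223.3, 185.1, 39.1, 33.2] 238.7 200.5
guard_grip 0.87 [221.0, 186.7, 40.2, 31.8] 238.7 200.5
hammer 0.66 [177.3, 176.4, 61.7, 39.5] 203.9 198.8
top 393.43511299683547 253.88581529294254 194.27123883782596 cam [ 0.39153963 -0.00615161  1.22432411] axes [[-0.0, -1.0, 0.0], [-0.99, 0.0, -0.15], [0.15, -0.0, -0.99]]
turret_base 0.92 [172.2, 146.7, 137.5, 131.0] 239.6 210.3
guard_grip 0.59 [242.2, 167.8, 43.9, 37.8] 263.5 185.5
hammer 0.89 [292.2, 140.8, 47.6, 79.1] 318.9 176.3
```

View pics/top0.png

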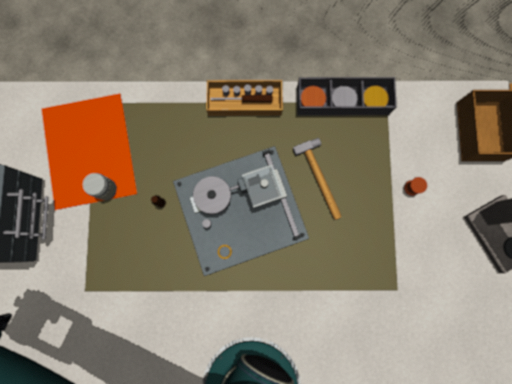

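View pics/scene0.png

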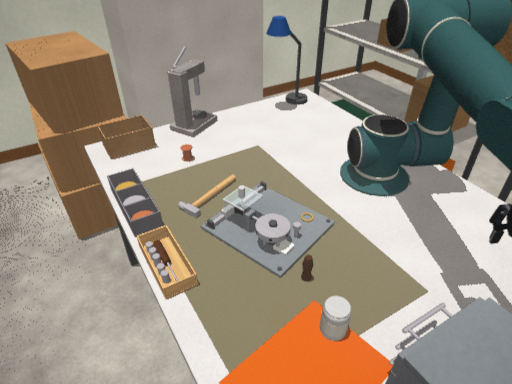

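Top view: plate corners are near (176,183), (274,149), (307,239) and (206,273). The turret is at (212,195), the guard post near (264,183), the buckle ring at (224,252), the punch at (206,224), and the hammer head at (306,147) with its handle running to (337,216). The scene view agrees. Next I fit the base pose.

```bash
cat > h.py <<'E'
import cv2,numpy as np
from bench import r
from scipy.optimize import least_squares
def cal(c):
    k=r.get_calibration(c);return np.array(k['rvec'],float),np.array(k['tvec'],float),np.array([[k['fx'],0,k['cx']],[0,k['fy'],k['cy']],[0,0,1.]])
def proj(P,c):
    rv,t,K=cal(c);return cv2.projectPoints(np.array(P,float).reshape(-1,1,3),rv,t,K,None)[0].reshape(-1,2)
def unproj(uv,z,c):
    rv,t,K=cal(c);R=cv2.Rodrigues(rv)[0];o=-R.T@t;d=R.T@np.linalg.inv(K)@np.array([*uv,1.]);return o+d*(z-o[2])/d[2]
def b2w(p,B):
    p=np.atleast_2d(p).astype(float)/1000;c,s=np.cos(B[2]),np.sin(B[2])
    return np.c_[B[0]+c*p[:,0]-s*p[:,1],B[1]+s*p[:,0]+c*p[:,1],p[:,2]]
E
python3 - <<'E'
from h import *
im=cv2.imread('pics/top0.png');hsv=cv2.cvtColor(im,cv2.COLOR_BGR2HSV)
roi=np.zeros(im.shape[:2],np.uint8);roi[135:285,165:320]=1
g=im.astype(int);m=((g[:,:,0]-g[:,:,2]>-8)).astype(np.uint8)*roi
n,l,st,_=cv2.connectedComponentsWithStats(m);i=1+st[1:,4].argmax()
m=(l==i).astype(np.uint8);cn=max(cv2.findContours(m,0,2)[0],key=cv2.contourArea)
cor=cv2.boxPoints(cv2.minAreaRect(cn));print(cor)
w=np.array([unproj(c,.015,'top')[:2] for c in cor]);print(w.round(3),[np.linalg.norm(w[i]-w[i-1]).round(3) for i in range(4)])
# fit: outline polygon via filled-area IoU-like contour distance
from scipy.ndimage import distance_transform_edt as edt
hull=cv2.convexHull(cn)[:,0].astype(float)
C=[[-155,-155,15],[155,-155,15],[155,185,15],[-155,185,15]]
pts=cn[:,0].astype(float)
def res(B):
    q=proj(b2w(C,B),'top').astype(np.float32)
    return [cv2.pointPolygonTest(q,(float(a),float(b)),True) -0.5 for a,b in pts]
c0=w.mean(0)
s=least_squares(res,[c0[0]+.005,c0[1]-.015,.34],loss='soft_l1',diff_step=1e-3,x_scale=[.01,.01,.05]);B=s.x;print('B',B.round(4),np.abs(res(B)).mean())
np.save('B.npy',B)
big=cv2.resize(im[120:290,160:345],None,fx=4,fy=4,interpolation=cv2.INTER_CUBIC)
def dr(P,col):
    for u,v in proj(b2w(P,B),'top'): cv2.circle(big,(int((u-160+.5)*4),int((v-120+.5)*4)),4,col,1)
dr(C,(0,0,255));dr([[60,80,99]],(0,255,0))
for gq in (0,15,30): dr([[60-gq,-72,146]],(255,0,255)); 
dr([[60,-49,75]],(0,255,255))
cv2.imwrite('pics/a.png',big)
for d in r.regions_of('guard_grip','scene')[:1]: print(d['bbox'])
print('knob',b2w([[60,-49,75],[60,-72,146]],B))
E
```

```text
[[171.1214  181.34906]
 [276.03708 144.85666]
 [308.77905 238.9899 ]
 [203.86337 275.4823 ]]
[[ 0.615  0.248]
 [ 0.732 -0.081]
 [ 0.435 -0.178]
 [ 0.326  0.141]] [np.float64(0.308), np.float64(0.349), np.float64(0.312), np.float64(0.337)]
B [0.5323 0.019  0.3369] 0.37763608073841176
[221.0, 186.7, 40.2, 31.8]
knob [[ 0.60515331 -0.0073629   0.075     ]
 [ 0.61275635 -0.0290699   0.146     ]]
```

View pics/a.png

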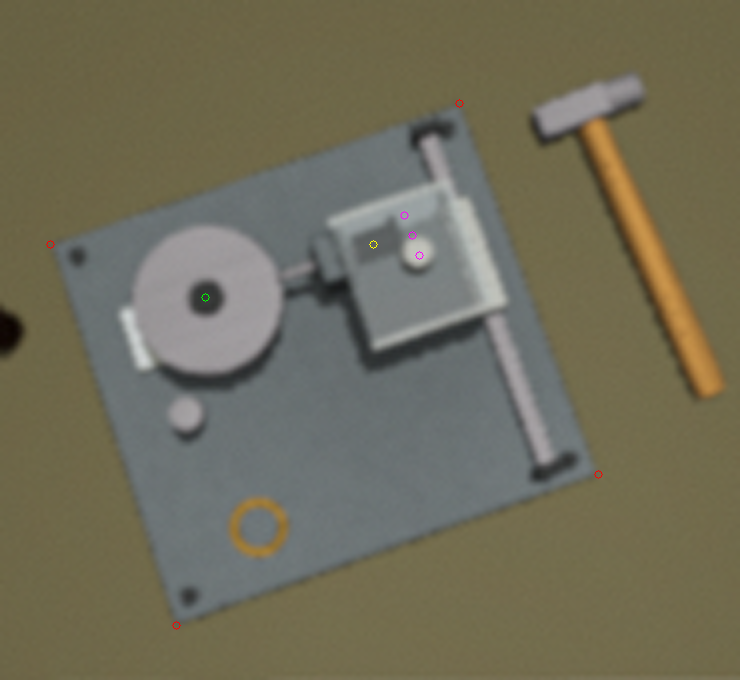

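The fit matches the picture: corners and nut line up. The post shows at crop (418,252), so the guard is at about 0.028. Next I work out the moves.

```bash
cat >> h.py <<'E'
from scipy.spatial.transform import Rotation as Ro
def plan(pb,yaw=True):
    B=np.load('B.npy');s=r.read_state();R=Ro.from_quat(s['ee_rot']).as_matrix();p=np.array(s['eef_pos'])
    ex=np.array([np.cos(B[2]),np.sin(B[2]),0]);z=R[:,2]*np.sign(R[:,2]@ex) 
    Y=np.array([0,0,-1.]);T=np.c_[np.cross(Y,ex),Y,ex]
    if R[:,2]@ex<0:T=np.c_[np.cross(Y,-ex),Y,-ex]
    rv=Ro.from_matrix(T@R.T).as_rotvec()
    d=b2w([pb],B)[0]-p
    print('t',s['clock'],'p',p.round(4),'w',s['grip_width'],'F',np.array(s['contact_force']).round(1),'pos',(d/.25).round(4),'rot',(rv/np.pi).round(4))
E
python3 - <<'E'
from h import *
R=Ro.from_quat(r.read_state()['ee_rot']).as_matrix();print(R.round(2))
plan([32,-72,250]);plan([32,-72,122])
B=np.load('B.npy');print('post uv->base x', (unproj((160+418/4-.5,120+252/4-.5),.146,'top')),b2w([[32,-72,146],[60,-49,75]],B),'ex/0.25',np.cos(B[2]),np.sin(B[2]))
E
```

```text
[[ 0.92 -0.    0.39]
 [-0.39 -0.    0.92]
 [ 0.   -1.   -0.  ]]
t 0.55 p [0.2603 0.6228 0.2393] w 0.08513965944151648 F [ 1.1  0.5 -0.4] pos [ 1.3043 -2.6446  0.0429] rot [ 0.     -0.     -0.2668]
t 0.55 p [0.2603 0.6228 0.2393] w 0.08513965944151648 F [ 1.1  0.5 -0.4] pos [ 1.3043 -2.6446 -0.4691] rot [ 0.     -0.     -0.2668]
post uv->base x [ 0.58682427 -0.03803437  0.146     ] [[ 0.58633044 -0.03832578  0.146     ]
 [ 0.60515331 -0.0073629   0.075     ]] ex/0.25 0.9437824759239486 0.33056714618797395
```

>>> {"api": "play_rows", "payload": {"delta_pos": [[0.11,-0.22,0.05],[0.22,-0.44,0.05],[0.33,-0.66,0.05],[0.44,-0.88,0.05],[0.5,-1.0,0.05]], "delta_rot": [[0,0,-0.05],[0,0,-0.1],[0,0,-0.15],[0,0,-0.2],[0,0,-0.25]], "grip": 0}}

```text
clock: 1.18
eef_pos: [0.3861, 0.3705, 0.2522]
ee_rot: [-0.586, 0.396, -0.396, 0.586]
contact_force: [-0.3, 0.4, -0.4]
grip_width: 0.0854
```

>>> {"api": "play_rows", "payload": {"delta_pos": [[0.11,-0.22,0],[0.22,-0.44,0],[0.33,-0.66,0],[0.44,-0.88,0],[0.5,-1.0,0]], "delta_rot": [[0,0,-0.01],[0,0,-0.01],[0,0,-0.01],[0,0,-0.01],[0,0,-0.01]]}}

```text
clock: 1.8
eef_pos: [0.5119, 0.118, 0.2523]
ee_rot: [-0.579, 0.405, -0.406, 0.58]
contact_force: [0.1, 1.4, 0.7]
grip_width: 0.0852
```

```bash
python3 -c "
from h import *
plan([32,-72,200]);plan([32,-72,122])"
```

```text
t 1.8 p [0.5119 0.118  0.2523] w 0.08523974627579492 F [0.1 1.4 0.7] pos [ 0.2978 -0.6251 -0.2093] rot [-0.      0.0004 -0.004 ]
t 1.8 p [0.5119 0.118  0.2523] w 0.08523974627579492 F [0.1 1.4 0.7] pos [ 0.2978 -0.6251 -0.5213] rot [-0.      0.0004 -0.004 ]
```

>>> {"api": "play_rows", "payload": {"delta_pos": [[0.11,-0.22,0],[0.21,-0.43,-0.05],[0.298,-0.625,-0.1],[0.298,-0.625,-0.2],[0.298,-0.625,-0.3],[0.298,-0.625,-0.4],[0.298,-0.625,-0.48],[0.298,-0.625,-0.52],[0.298,-0.625,-0.52]], "delta_rot": [[0,0,-0.004],[0,0,-0.004],[0,0,-0.004],[0,0,-0.004],[0,0,-0.004],[0,0,-0.004],[0,0,-0.004],[0,0,-0.004],[0,0,-0.004]]}}

```text
clock: 2.92
eef_pos: [0.5863, -0.0383, 0.1221]
ee_rot: [-0.577, 0.409, -0.409, 0.577]
contact_force: [-0.2, -0.2, -0.2]
grip_width: 0.0854
```

>>> {"api": "play_rows", "payload": {"delta_pos": [[0,0,0],[0,0,0],[0,0,0],[0,0,0],[0,0,0],[0,0,0]], "delta_rot": [[0,0,0],[0,0,0],[0,0,0],[0,0,0],[0,0,0],[0,0,0]], "grip": 255}}

```text
clock: 3.68
eef_pos: [0.5865, -0.0382, 0.1226]
ee_rot: [-0.576, 0.409, -0.409, 0.577]
contact_force: [-0.6, 0.5, 5.7]
grip_width: 0.0205
```

```bash
python3 -c "
from h import *
cv2.imwrite('pics/s1.png',cv2.resize(r.get_image('scene')[140:290,170:340,::-1],None,fx=4,fy=4))
plan([-80,-72,122])"
```

```text
t 3.725 p [ 0.5865 -0.0382  0.1227] w 0.020298216980935653 F [-1.2  0.4  5.6] pos [-0.4236 -0.1485 -0.0027] rot [-0.0001  0.0005 -0.    ]
```

View pics/s1.png

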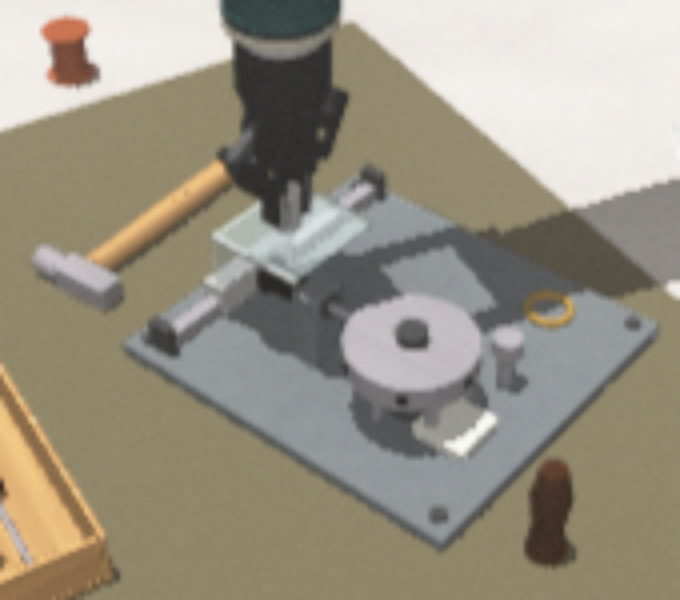

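The post is gripped (width 20.5 mm, crop about (290,205)), so I draw the guard open.

>>> {"api": "play_rows", "payload": {"delta_pos": [[-0.05,-0.0175,0],[-0.12,-0.042,0],[-0.19,-0.0665,0],[-0.26,-0.091,0],[-0.33,-0.1156,0],[-0.38,-0.133,0],[-0.41,-0.1436,0],[-0.42,-0.147,0],[-0.425,-0.149,0],[-0.425,-0.149,0]], "delta_rot": [[0,0,0],[0,0,0],[0,0,0],[0,0,0],[0,0,0],[0,0,0],[0,0,0],[0,0,0],[0,0,0],[0,0,0]]}}

```text
clock: 4.97
eef_pos: [0.4808, -0.0752, 0.1226]
ee_rot: [-0.576, 0.408, -0.41, 0.577]
contact_force: [4.7, 1.9, 0.5]
grip_width: 0.0204
```

>>> {"api": "play_rows", "payload": {"delta_pos": [[-0.004,-0.0014,0],[-0.008,-0.0028,0],[-0.008,-0.0028,0],[-0.008,-0.0028,0]], "delta_rot": [[0,0,0],[0,0,0],[0,0,0],[0,0,0]]}}

```text
clock: 5.48
eef_pos: [0.4806, -0.0753, 0.1227]
ee_rot: [-0.575, 0.407, -0.41, 0.579]
contact_force: [20.7, 4.8, -7.2]
grip_width: 0.0206
```

The guard is against its stop: 20 N with no further motion. I release and lift.

>>> {"api": "play_rows", "payload": {"delta_pos": [[0,0,0],[0,0,0],[0,0,0],[0,0,0],[0,0,0],[0,0,0.1],[0,0,0.25],[0,0,0.35],[0,0,0.35]], "delta_rot": [[0,0,0],[0,0,0],[0,0,0],[0,0,0],[0,0,0],[0,0,0],[0,0,0],[0,0,0],[0,0,0]], "grip": 0}}

```text
clock: 6.6
eef_pos: [0.4812, -0.0754, 0.2122]
ee_rot: [-0.575, 0.406, -0.411, 0.579]
contact_force: [-0.2, -0.1, -0.5]
grip_width: 0.0854
```

```bash
python3 - <<'E'
from h import *
B=np.load('B.npy')
im=r.get_image('scene');cv2.imwrite('pics/t2s.png',cv2.resize(im[140:290,170:340,::-1],None,fx=4,fy=4))
im=r.get_image('top')[:,:,::-1];big=cv2.resize(im[120:290,160:345],None,fx=4,fy=4,interpolation=cv2.INTER_CUBIC)
for P,c in (([60,-49,75],(0,255,255)),([60,-70,75],(0,255,0)),([-80,-72,146],(255,0,255))):
    u,v=proj(b2w([P],B),'top')[0];cv2.circle(big,(int((u-160+.5)*4),int((v-120+.5)*4)),4,c,1)
cv2.imwrite('pics/t2.png',big)
plan([60,-49,175]);plan([60,-49,65])
E
```

```text
t 6.7 p [ 0.4805 -0.0752  0.2096] w 0.08543504049832436 F [-0.4  0.6 -0.2] pos [ 0.4987  0.2715 -0.1384] rot [-0.0006  0.0019 -0.0003]
t 6.7 p [ 0.4805 -0.0752  0.2096] w 0.08543504049832436 F [-0.4  0.6 -0.2] pos [ 0.4987  0.2715 -0.5784] rot [-0.0006  0.0019 -0.0003]
```

View pics/t2.png

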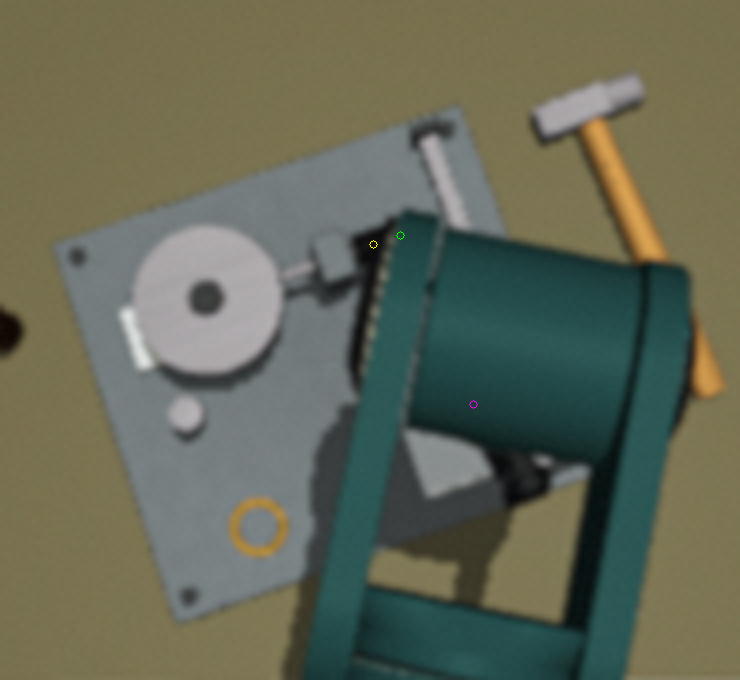

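View pics/t2s.png

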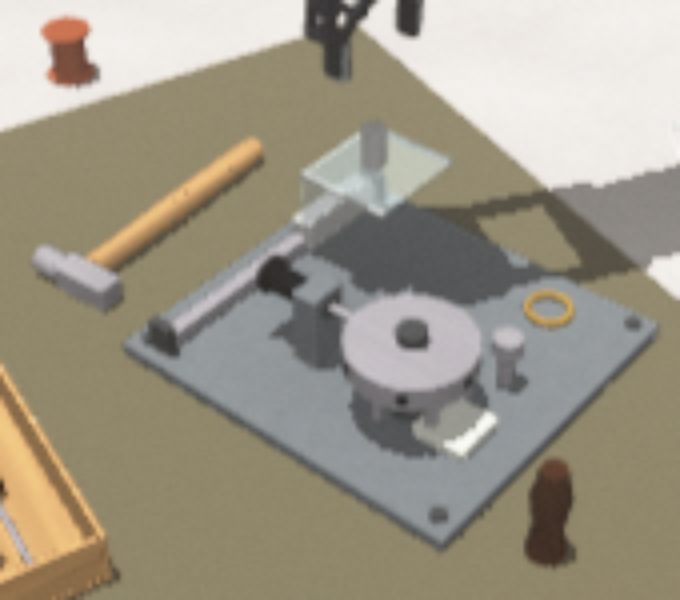

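The guard is open at the rail's near end (post at crop (372,150)) and the knob is exposed at (280,275). Now to the knob.

>>> {"api": "play_rows", "payload": {"delta_pos": [[0.2,0.11,0],[0.4,0.217,-0.03],[0.4985,0.271,-0.1],[0.4985,0.271,-0.2],[0.4985,0.271,-0.3],[0.4985,0.271,-0.4],[0.4985,0.271,-0.5],[0.4985,0.271,-0.55],[0.4985,0.271,-0.578],[0.4985,0.271,-0.578]], "delta_rot": [[0,0.002,0],[0,0.002,0],[0,0.002,0],[0,0.002,0],[0,0.002,0],[0,0.002,0],[0,0.002,0],[0,0.002,0],[0,0.002,0],[0,0.002,0]]}}

```text
clock: 7.95
eef_pos: [0.6051, -0.0075, 0.0651]
ee_rot: [-0.577, 0.409, -0.408, 0.577]
contact_force: [0.9, 0.0, 0.8]
grip_width: 0.0855
```

```bash
python3 - <<'E'
from h import *
im=r.get_image('scene');cv2.imwrite('pics/k.png',cv2.resize(im[160:240,200:300,::-1],None,fx=7,fy=7,interpolation=2))
plan([60,-49,65])
E
```

```text
t 8.0 p [ 0.6053 -0.0075  0.0656] w 0.08544929203083633 F [0.5 0.  0.6] pos [-0.0007  0.0006 -0.0024] rot [-0.0006  0.     -0.0003]
```

View pics/k.png

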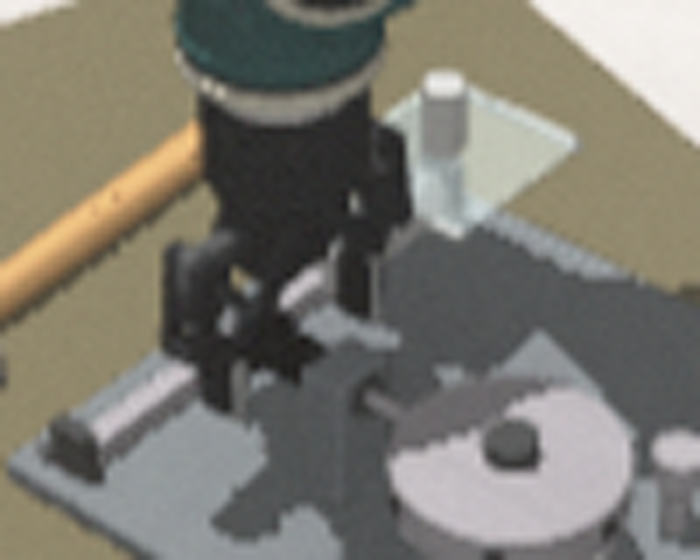

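The fingers straddle the knob, at crop (220,390) and (360,290) with the knob between them. I close the gripper.

>>> {"api": "play_rows", "payload": {"delta_pos": [[0,0,0],[0,0,0],[0,0,0],[0,0,0],[0,0,0],[0,0,0]], "delta_rot": [[0,0,0],[0,0,0],[0,0,0],[0,0,0],[0,0,0],[0,0,0]], "grip": 255}}

```text
clock: 8.75
eef_pos: [0.6055, -0.0075, 0.066]
ee_rot: [-0.576, 0.409, -0.409, 0.578]
contact_force: [-1.2, 0.6, 4.9]
grip_width: 0.0222
```

Gripped at 22.2 mm, with the same offset as on the post. I pull along base -y.

>>> {"api": "play_rows", "payload": {"delta_pos": [[0.005,-0.0142,0],[0.01,-0.0285,0],[0.015,-0.0428,0],[0.02,-0.0571,0],[0.0238,-0.068,0],[0.0238,-0.068,0],[0.0238,-0.068,0]], "delta_rot": [[0,0,0],[0,0,0],[0,0,0],[0,0,0],[0,0,0],[0,0,0],[0,0,0]]}}

```text
clock: 9.62
eef_pos: [0.6112, -0.0236, 0.066]
ee_rot: [-0.576, 0.41, -0.408, 0.578]
contact_force: [-5.4, 8.7, 5.6]
grip_width: 0.0221
```

>>> {"api": "play_rows", "payload": {"delta_pos": [[0.0025,-0.0075,0],[0.004,-0.0113,0],[0.004,-0.0113,0],[0.004,-0.0113,0]], "delta_rot": [[0,0,0],[0,0,0],[0,0,0],[0,0,0]]}}

```text
clock: 10.12
eef_pos: [0.6115, -0.0246, 0.066]
ee_rot: [-0.576, 0.411, -0.407, 0.579]
contact_force: [-9.1, 17.0, 7.5]
grip_width: 0.0224
```

```bash
python3 - <<'E'
from h import *
im=r.get_image('scene');cv2.imwrite('pics/p.png',cv2.resize(im[150:250,200:310,::-1],None,fx=6,fy=6,interpolation=2))
plan([60,-67,65])
E
```

```text
t 10.175 p [ 0.6115 -0.0246  0.066 ] w 0.022188933451304325 F [-8.6 17.9  8.5] pos [-0.0016  0.0011 -0.0038] rot [-0.0022 -0.0007 -0.0005]
```

View pics/p.png

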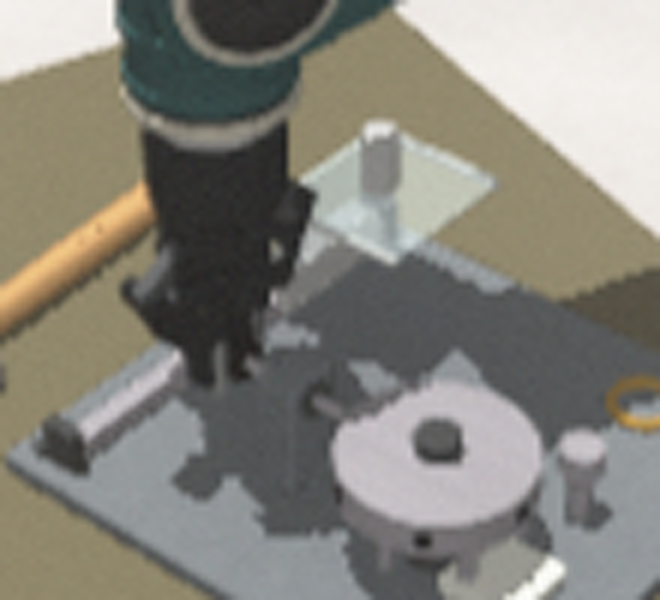

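The force along the pull axis is 19.7 N, well above the spring's 11 N. The tool stopped after about 18 mm, so the plunger is on its stop. The guard is still open, and I'm handing in.

```bash
python3 -c "
from bench import r
print(r.hand_in());s=r.read_state();print(s['clock'],s['eef_pos'],s['contact_force'],s['grip_width'])"
```

```text
the job is handed in; nothing more can be done
None
the job is handed in; nothing more can be done
```

The guard is open against its stop, and the plunger is fully back with the gripper still holding the knob. I handed the job in at about 10.2 s.

- **Guard:** I gripped its post and drew it about 112 mm, from about 28 mm, until it met the stop. The force then rose to about 21 N with no further motion. The later pictures show it still open.
- **Plunger:** I gripped the black knob from above and pulled about 18 mm along base -y. At the end the pull force was about 20 N, more than the spring's 11 N, so the plunger is on its stop. The finger opening stayed at 22.2 mm, so the knob did not slip out.
- **Tools and parts:** I saw none of them moved in the pictures. I judged this by eye and did not measure it; the last picture showed only some of them.

I could not read the state after handing in, so the final one-second hold is unconfirmed. No checks failed or disagreed.

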